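# Bring the matched stones together in the earring job trays

### The arm

A 7-joint arm with a two-finger parallel gripper is mounted at the origin on the work surface. World frame = base frame: x ahead of the robot, y to its left, z up, the work surface at z = 0. Lengths are in m, angles in degrees, forces in N, time in s.
With the tool pointing down it reaches from about 0.35 to 0.775 m from the base axis. Payload 3.1 kg.
Tool frame: the origin (TCP) lies on the centre line of the jaws, within the pads' length; the fingertips stand 17 mm ahead of it and the grasp point (between the pads) lies 2 mm behind it (robot.tip_reach is the distance from the TCP to the fingertips, in m); z points along the fingers, y is the line along which they close (so a half turn about z gives the same grasp; the last joint's range is limited). The gripper opens to 85 mm and grips with 20 to 120 N. Pads are 22 mm wide; open, the fingers measure 114 mm over their backs; the gripper's body (76 mm by 85 mm) begins 54 mm behind the grasp point. The pads swing forward as they close: fully open they stand 13 mm farther back than shut.
Start: joints at [-77.389, 17.813, 0.802, 86.603, -0.252, 75.585, -1.558], TCP at [0.142, 0.531, 0.248] pointing down, gripper open.
Joint ranges: [-154.91, 154.91], [-16.99, 109.72], [-72.82, 74.43], [7.12, 147.25], [-82.49, 262.49], [11.32, 116.49], [-174.64, 174.64]. Speed limits (degrees/s): [159.86, 159.86, 180, 180, 180, 180, 180].

### API

Orientations are given as [roll, pitch, yaw] about the fixed x, y, z axes, in that order (R = Rz(yaw) Ry(pitch) Rx(roll)).
In Python, from station import robot, fingers, vision, workorder, recognise gives the robot as it stands. Calls block until the motion is done:
- robot.move_to(position, orientation): joint-space move of the TCP to a pose.
- robot.line_to(position, orientation=None, velocity=0.15, f_stop=None): straight line of the TCP; orientation=None keeps the orientation; velocity is the mean speed in m/s. With f_stop (N) it stops when the force on the tool has changed by that much, and returns True; else False.
- robot.move_j(angles): joint-space move.
- fingers.gripper_to(opening, force=None): opening from 0.0 (shut) to 1.0 (fully open); force is the grip in N (None keeps the last); returns when the fingers have stopped.
- robot.pause(seconds).
- robot.inverse_kinematics(position, orientation): joint angles nearest the present ones, or None.
- vision.grab_frame(name): name is "scene" or "top" or "wrist"; returns the picture (420x560x3 uint8, red, green, blue); there is no depth.
- vision.calibration(name): a dict with "mtx" (3x3 intrinsics, pixels), "k1" (the pictures are not rectified: a ray, as slopes to the right and down, at radius r is drawn at 1 + k1 r^2 times it, then the intrinsics apply), "extrinsics" (4x4, takes a point from world to camera coordinates); the wrist camera has in their place "T_tool_cam" (4x4, takes a point from camera to tool coordinates, whose origin is the TCP and whose axes are the flange's). Camera axes: x right, y up, looking along -z (the intrinsics and any distortion apply to the point x, -y, -z); pixel columns grow to the right and rows downward; lengths in m; the calibration is good to about 2 mm. A picture is of the moment at which its call begins: read the wrist's pose just before it. calibration takes no time and is no camera call.
A pose or a line that the arm cannot do raises robot.PlanningError and nothing moves.
- workorder.close_job(): hands the job in; it is judged then, once.
Trained networks look in the newest picture that a camera, given by its name, has taken for a name from the list of things; names that differ only in an ending like _2 or _b are one class to them, and where a whole thing is asked for, a point or a joint stands for the part that bears it (a point fixed in the world has none). Each returns a list of dicts, best first, with "p" (0 to 1); they miss things now and then, are a little off and sometimes report something else, mostly with a low value. They report only what shows in the picture. A call takes as long as a camera call. They do not tell look-alikes from the thing itself.
- recognise(label, camera): "rect" ([centre column, centre row, width, height] in pixels, round what is visible of it).
Readings, each from a call of its own:
- robot.current_time_s(): time.
- robot.current_joint_positions(): joint angles.
- robot.current_dq(): joint speeds.
- robot.current_joint_torque(): joint torques, N m.
- robot.current_tool_pos(): TCP position.
- robot.current_eef_rot(): TCP orientation.
- robot.current_contact_force(): force on the tool from outside, world axes, zero at the start.
- robot.current_torque(): the same for the moment, N m.
- robot.current_finger_gap(): opening from 0.0 (shut) to 1.0 (fully open).
- robot.current_gripper_force(): force on a finger pad.
Only numpy, scipy, OpenCV 4.12 (cv2) and the standard library are available. Lean on these libraries where they do the work, as an engineer would, in place of code of your own. Each camera call takes 0.05 s, during which the arm holds its last target. There are 200 camera calls.

### The job

Each of the four wooden job trays is for one pair of earrings and already holds one stone in its pot, next to an empty bay. Take the loose pots one at a time and set each one down upright in the empty bay of the tray whose stone has the same colour: place it, do not drop it or tip it over. The pot with the amber stone has no partner: leave it, and the folded loupe, where they are.

Things in the scene. Friction and masses are not known exactly. Their poses are not given: they have to be found in the camera images.
- pot_green: Loose round gem pot: upright cylinder 36 mm in diameter, 28 mm high, about 45 g, black base 11 mm high, clear rigid cover above with straight sides and flat top, over a white insert with the emerald green stone, a rectangular step cut 22 x 18 mm. Origin: centre of its underside; z up along its axis.
- pot_purple: Loose round gem pot: upright cylinder 36 mm in diameter, 28 mm high, about 45 g, black base 11 mm high, clear rigid cover above with straight sides and flat top, over a white insert with the deep purple stone, six-sided, 23 mm. Origin: centre of its underside; z up along its axis.
- pot_blue: Loose round gem pot: upright cylinder 36 mm in diameter, 28 mm high, about 45 g, black base 11 mm high, clear rigid cover above with straight sides and flat top, over a white insert with the sky blue stone, round, 23 mm. Origin: centre of its underside; z up along its axis.
- pot_red: Loose round gem pot: upright cylinder 36 mm in diameter, 28 mm high, about 45 g, black base 11 mm high, clear rigid cover above with straight sides and flat top, over a white insert with the garnet red stone, square, about 16 mm on a side. Origin: centre of its underside; z up along its axis.
- tray_green: Green pair's brown job tray, fixed, 92 (x) by 143 mm (y), all walls 10 mm high, floor 3 mm thick. Origin: centre of underside, z up. Two pale grey bays on its -x side, each 58 (x) by 66 mm (y); dark strip with gold ear mounts on its +x side. Fixed pot like the loose ones, green stone, in the +y bay, at x -13, y +35 mm; the -y bay, centre x -13, y -35 mm, is empty: the green pot's place.
- tray_purple: Purple pair's brown job tray, fixed, 92 (x) by 143 mm (y), all walls 10 mm high, floor 3 mm thick. Origin: centre of underside, z up. Two pale grey bays on its -x side, each 58 (x) by 66 mm (y); dark strip with gold ear mounts on its +x side. Fixed pot like the loose ones, purple stone, in the -y bay, at x -13, y -35 mm; the +y bay, centre x -13, y +35 mm, is empty: the purple pot's place.
- tray_blue: Blue pair's brown job tray, fixed, 92 (x) by 143 mm (y), all walls 10 mm high, floor 3 mm thick. Origin: centre of underside, z up. Two pale grey bays on its -x side, each 58 (x) by 66 mm (y); dark strip with gold ear mounts on its +x side. Fixed pot like the loose ones, blue stone, in the +y bay, at x -13, y +35 mm; the -y bay, centre x -13, y -35 mm, is empty: the blue pot's place.
- tray_red: Red pair's brown job tray, fixed, 92 (x) by 143 mm (y), all walls 10 mm high, floor 3 mm thick. Origin: centre of underside, z up. Two pale grey bays on its -x side, each 58 (x) by 66 mm (y); dark strip with gold ear mounts on its +x side. Fixed pot like the loose ones, red stone, in the -y bay, at x -13, y -35 mm; the +y bay, centre x -13, y +35 mm, is empty: the red pot's place.
- pot_amber: Loose round gem pot: upright cylinder 36 mm in diameter, 28 mm high, about 45 g, black base 11 mm high, clear rigid cover above with straight sides and flat top, over a white insert with the amber yellow stone, eight-sided, 23 mm. Origin: centre of its underside; z up along its axis. It has no partner in any tray and stays where it is.
- loupe: Folded pocket loupe, steel, loose, 41 mm long (its x, from -12 to +29 mm), 25 mm wide, 18 mm high; stays where it is. Origin: underside, below the round lens end.
Mind the look-alikes: they are no part of the job. What is shaped like the pot_purple but pink is not meant. Leave any pink look-alike of the pot_green alone.

How it is judged (in metres and radians):
At the end, for the whole second after the job is handed in: Green, purple, blue and red pots each stand wholly inside the empty bay of the tray of their own colour (play about 11 mm in tray x, 15 mm in y), flat on its floor (within 3 mm, 0.1 rad), let go and at rest; amber pot and loupe within 20 mm of where they began (x of pot_green in the frame of tray_green between -0.026 and 0 m and y of pot_green in the frame of tray_green between -0.052 and -0.018 m and z of pot_green in the frame of tray_green between 0 and 0.006 m and angle between each of pot_green, pot_purple, pot_blue, pot_red's own z axis and vertical below 0.1 rad and linear speed of each of pot_green, pot_purple, pot_blue, pot_red below 0.02 m/s and angular speed of each of pot_green, pot_purple, pot_blue, pot_red below 0.3 rad/s and x of pot_purple in the frame of tray_purple between -0.026 and 0 m and y of pot_purple in the frame of tray_purple between 0.018 and 0.052 m and z of pot_purple in the frame of tray_purple between 0 and 0.006 m and x of pot_blue in the frame of tray_blue between -0.026 and 0 m and y of pot_blue in the frame of tray_blue between -0.052 and -0.018 m and z of pot_blue in the frame of tray_blue between 0 and 0.006 m and x of pot_red in the frame of tray_red between -0.026 and 0 m and y of pot_red in the frame of tray_red between 0.018 and 0.052 m and z of pot_red in the frame of tray_red between 0 and 0.006 m and distance of each of pot_amber, loupe from where it was at the start of the episode below 0.02 m); the robot touches nothing.
It fails at once if a pot is dropped: let go with its underside more than 30 mm above the bench ((height (world z) of pot_green above 0.03 m and contact force between the fingers and pot_green below 0.01 N) or (height (world z) of pot_purple above 0.03 m and contact force between the fingers and pot_purple below 0.01 N) or (height (world z) of pot_blue above 0.03 m and contact force between the fingers and pot_blue below 0.01 N) or (height (world z) of pot_red above 0.03 m and contact force between the fingers and pot_red below 0.01 N)).
It fails at once if a pot is tipped over (leans more than 0.6 rad) (angle between any of pot_green, pot_purple, pot_blue, pot_red, pot_amber's own z axis and vertical above 0.6 rad).
It fails at once if the amber pot or the loupe is moved more than 20 mm (distance of any of pot_amber, loupe from where it was at the start of the episode above 0.02 m).
It also fails if it takes over 86 s, if anything falls off the work surface, if the arm or the gripper's body presses on something with over 40 N, if the wrist force passes 120 N, or if a joint passes its speed limit or range.

## Working session

There is one attempt and no reset: what is moved stays moved. The work goes in short steps, each a Python script; the robot and the scene stay as the last script left them, time stands still between calls to the robot, and variables do not carry over. Pictures are saved under pics/ and viewed, at most 14 in all, crops included, and the job is handed in when it is done.

```bash
mkdir -p pics; ls
cat > h.py <<'E'
import numpy as np, cv2
from station import robot, fingers, vision, workorder, recognise
def save(im,n): cv2.imwrite('pics/'+n+'.png',cv2.cvtColor(im,cv2.COLOR_RGB2BGR))
def world(cam,uv,z,T_wc=None):
    """pixel -> world point on plane z"""
    c=vision.calibration(cam); K=np.array(c['mtx'])
    d=(np.array([uv[0],uv[1]])-K[:2,2])/np.array([K[0,0],K[1,1]])
    s=d.copy()
    for _ in range(20): s=d/(1+c['k1']*(s@s))
    ray=np.array([s[0],-s[1],-1.])
    if T_wc is None: T_wc=np.linalg.inv(np.array(c['extrinsics']))
    r=T_wc[:3,:3]@ray; o=T_wc[:3,3]
    return o+r*(z-o[2])/r[2]
def project(cam,p):
    c=vision.calibration(cam);K=np.array(c['mtx']);q=np.array(c['extrinsics'])@np.append(p,1)
    s=np.array([q[0],-q[1]])/-q[2]; s=s*(1+c['k1']*(s@s)); return K[:2,:2]@s+K[:2,2]
E
python3 - <<'E'
from h import *
for cam in ('top','scene'):
    im=vision.grab_frame(cam); save(im,cam+'0')
    c=vision.calibration(cam); print(cam,np.round(np.linalg.inv(c['extrinsics']),3).tolist(),c['mtx'],c['k1'])
    for l in 'pot_green pot_purple pot_blue pot_red pot_amber tray_green tray_purple tray_blue tray_red loupe'.split():
        for d in recognise(l,cam)[:4]:
            z=.028 if 'pot' in l else .01
            print(l,round(d['p'],2),np.round(d['rect']),np.round(world(cam,d['rect'][:2],z),3))
print(vision.calibration('wrist'),robot.current_time_s(),robot.current_eef_rot())
E
```

```text
pics
top [[-0.169, 0.953, -0.25, 0.316], [-0.986, -0.164, 0.043, 0.021], [0.0, 0.254, 0.967, 0.751], [0.0, 0.0, 0.0, 1.0]] [[394.83814435   0.         277.7255338 ]
 [  0.         394.83814435 205.22162361]
 [  0.           0.           1.        ]] 0.0359065965219032
pot_green 0.86 [244. 247.  23.  23.] [0.434 0.063 0.028]
pot_green 0.73 [222. 287.  20.  16.] [0.37  0.113 0.028]
pot_green 0.55 [118. 305.  24.  23.] [0.371 0.296 0.028]
pot_purple 0.95 [391. 276.  24.  19.] [ 0.339 -0.189  0.028]
pot_purple 0.69 [395. 200.  25.  23.] [ 0.475 -0.231  0.028]
pot_purple 0.56 [363. 231.  22.  19.] [ 0.426 -0.158  0.028]
pot_blue 0.66 [319. 235.  22.  15.] [ 0.433 -0.077  0.028]
pot_blue 0.42 [364. 229.  19.  21.] [ 0.43  -0.161  0.028]
pot_red 0.87 [186. 253.  26.  20.] [0.442 0.169 0.028]
pot_amber 0.68 [444. 255.  26.  20.] [ 0.359 -0.293  0.028]
tray_green 0.78 [313. 174.  83.  58.] [ 0.559 -0.091  0.01 ]
tray_purple 0.82 [390. 132.  79.  48.] [ 0.621 -0.262  0.01 ]
tray_blue 0.74 [130. 174.  75.  55.] [0.618 0.264 0.01 ]
tray_red 0.84 [221. 178.  76.  55.] [0.582 0.088 0.01 ]
loupe 0.
[... 1199 characters left out ...]
1 [251. 196.  14.  12.] [ 0.444 -0.073  0.01 ]
loupe 0.46 [140. 253.  86.  43.] [ 0.634 -0.263  0.01 ]
{'mtx': array([[317.72122819,   0.        , 280.76151026],
       [  0.        , 317.72122819, 209.81236901],
       [  0.        ,   0.        ,   1.        ]]), 'k1': -0.05700275924710917, 'T_tool_cam': array([[ 1.60313670e-03,  9.60309152e-01,  2.78933259e-01,
         7.13288498e-02],
       [ 9.99998441e-01, -1.33305852e-03, -1.15793257e-03,
        -4.29944841e-05],
       [-7.40138892e-04,  2.78934681e-01, -9.60309792e-01,
        -1.24879963e-01],
       [ 0.00000000e+00,  0.00000000e+00,  0.00000000e+00,
         1.00000000e+00]])} 1.1 [1.79998090e+02 1.30233658e-03 1.65000241e+02]
```

View pics/top0.png

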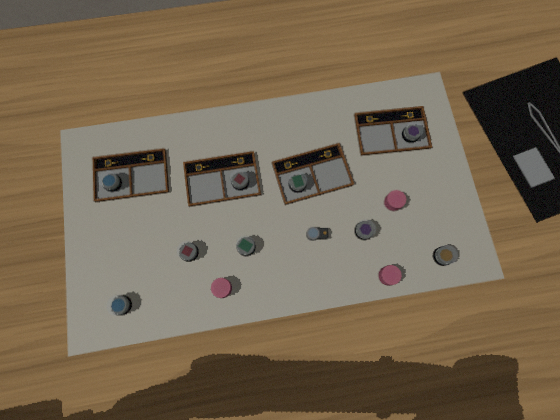

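View pics/scene0.png

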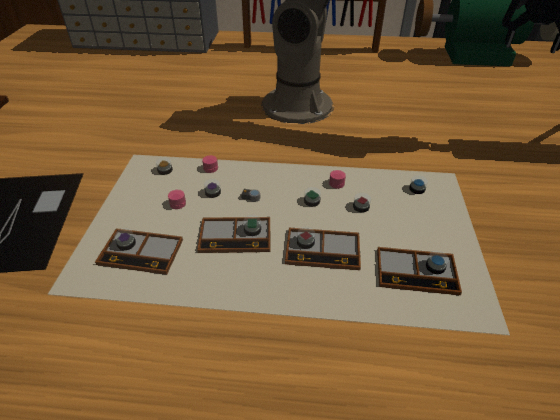

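Run:
```python
from h import *
im=vision.grab_frame('top'); hsv=cv2.cvtColor(im,cv2.COLOR_RGB2HSV)
print(robot.tip_reach)
out=im.copy()
for n,(u,v) in dict(green=(313,174),purple=(391,131),blue=(131,175),red=(222,179)).items():
    m=np.zeros(im.shape[:2],np.uint8); s=np.s_[v-38:v+38,u-50:u+50]
    h=hsv[s]; m[s]=((h[...,1]>95)&(h[...,2]>25)|(h[...,2]<35)).astype(np.uint8)*255
    m=cv2.morphologyEx(m,cv2.MORPH_CLOSE,np.ones((3,3)))
    c=max(cv2.findContours(m,cv2.RETR_EXTERNAL,cv2.CHAIN_APPROX_NONE)[0],key=lambda c:cv2.contourArea(cv2.convexHull(c)))
    w=np.array([world('top',p[0],.010)[:2] for p in c]).astype(np.float32)
    r=cv2.minAreaRect(w*1000); cv2.drawContours(out,[c],-1,(255,0,255),1)
    print(n,r)
save(cv2.resize(out[80:330,70:480],None,fx=1.95,fy=1.95,interpolation=cv2.INTER_CUBIC),'crop1')
for n,p in dict(red=(188,252),green=(246,247),blue=(121,305),purple=(365,230)).items(): print(n,np.round(world('top',p,.014),3))
```

```text
0.017
green ((561.3046875, -90.7603530883789), (91.88804626464844, 143.16883850097656), 6.700192928314209)
purple ((623.5919799804688, -267.8105773925781), (144.04226684570312, 93.55769348144531), 86.59748077392578)
blue ((618.9908447265625, 264.401611328125), (143.54396057128906, 92.72297668457031), 88.31620788574219)
red ((581.2463989257812, 88.3910903930664), (142.74925231933594, 92.41162109375), 89.6538314819336)
red [0.446 0.169 0.014]
green [0.437 0.061 0.014]
blue [0.372 0.297 0.014]
purple [ 0.431 -0.166  0.014]
```

View pics/crop1.png

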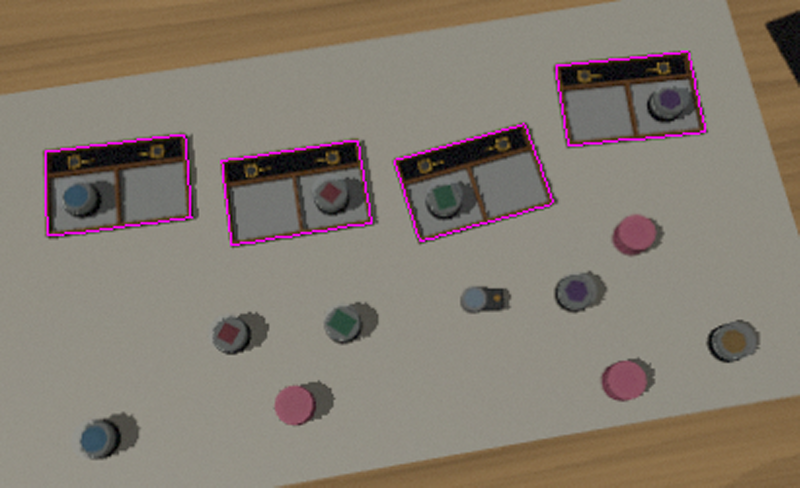

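Tray outlines fit at 92 × 143 mm. At crop pixels, the loose pots are red (231,335), green (343,324), blue (100,439) and purple (577,292). Each shows its coloured stone under a clear cover. The solid pink cylinders at (635,235), (626,381) and (295,405), the amber pot at (733,341) and the loupe at (483,299) stay put. I'll start with red, taking a close look from above first.

```bash
cat >> h.py <<'E'
from scipy.spatial.transform import Rotation as R
TR=dict(green=(.5613,-.0908,6.7,-1),purple=(.6236,-.2678,-3.4,1),blue=(.619,.2644,-1.68,-1),red=(.5812,.0884,-.35,1))
POT=dict(red=(.446,.169),green=(.437,.061),blue=(.372,.297),purple=(.431,-.166))
def bay(n):
    x,y,a,s=TR[n]; return np.array([x,y])+R.from_euler('z',a,degrees=True).as_matrix()[:2,:2]@[-.013,s*.035]
def ori(n):  # tool down, closing along tray x
    q=robot.current_joint_positions(); best=None
    for b in (90,-90):
        y=TR[n][2]+b; c=[robot.inverse_kinematics([*p,z],[180,0,y]) for p in (POT[n],bay(n)) for z in (.12,.026)]
        if any(k is None for k in c): continue
        d=abs(np.array(c[0])-q).max()
        if best is None or d<best[0]: best=(d,y)
    return [180,0,best[1]]
def look(n,exp,name=None,label=None):
    T=np.eye(4); T[:3,3]=robot.current_tool_pos(); T[:3,:3]=R.from_euler('xyz',robot.current_eef_rot(),degrees=True).as_matrix()
    im=vision.grab_frame('wrist'); T=T@np.array(vision.calibration('wrist')['T_tool_cam'])
    if name: save(im,name)
    ds=[(d,world('wrist',d['rect'][:2],.014,T)[:2]) for d in recognise(label or 'pot_'+n,'wrist')]
    ds=[(np.linalg.norm(w-exp),d['p'],w,np.round(d['rect'])) for d,w in ds]
    return min(ds,key=lambda t:t[0]) if ds else None
def over(n,name=None):
    o=ori(n); fingers.gripper_to(.75); robot.move_to([*POT[n],.13],o)
    l=look(n,np.array(POT[n]),name); print(n,'yaw',o[2],'look',l,'t',robot.current_time_s()); return o,l
def pick(n,p,o):
    robot.line_to([*p,.06],o,.2); robot.line_to([*p,.026],o,.08)
    fingers.gripper_to(0.,30); print('gap',robot.current_finger_gap(),'F',robot.current_gripper_force())
def place(n,o):
    z0=robot.current_tool_pos()[2]; p=robot.current_tool_pos()[:2]; b=bay(n)
    robot.line_to([*p,.09],o,.15)
    print('held gap',robot.current_finger_gap(),robot.current_gripper_force())
    robot.line_to([*b,.09],o,.25); robot.line_to([*b,z0+.010],o,.1)
    hit=robot.line_to([*b,z0+.002],o,.02,f_stop=4)
    print('hit',hit,'z',robot.current_tool_pos()[2],'z0',z0)
    fingers.gripper_to(robot.current_finger_gap()+.14)
    robot.line_to([*b,.10],o,.15); print('t',robot.current_time_s())
E
python3 - <<'E'
from h import *
print({n:bay(n).round(3) for n in TR})
over('red','w_red')
E
```

```text
{'green': array([ 0.552, -0.127]), 'purple': array([ 0.613, -0.232]), 'blue': array([0.605, 0.23 ]), 'red': array([0.568, 0.123])}
red yaw 89.65 look (np.float64(0.0019084450963651274), 0.57, array([0.44472769, 0.17042246]), array([280., 212.,  45.,  58.])) t 3.375
```

View pics/w_red.png

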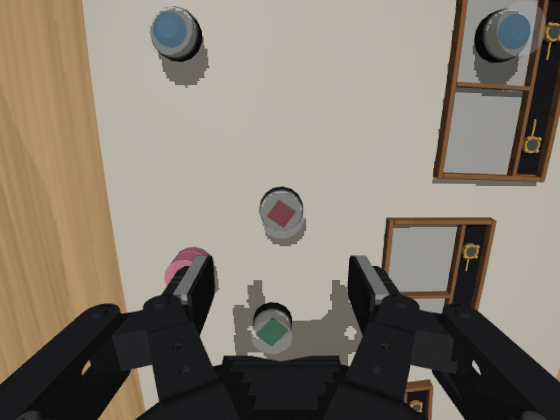

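The wrist view shows the red pot at (280,212), within 2 mm of the top-camera estimate, with its black base and red square stone visible. It stands clear of the green pot (272,325) and the pink one (190,265). Picking it now.

Run:
```python
from h import *
n='red'; o=[180,0,89.65]
pick(n,[.4452,.1698],o)
robot.line_to([.4452,.1698,.045],o,.06); robot.pause(.1)
print(robot.current_finger_gap(),robot.current_gripper_force(),robot.current_tool_pos(),robot.current_time_s())
save(vision.grab_frame('wrist'),'w_red2')
```

```text
gap 0.4010783272077838 F 29.824033677577972
0.4075510333297992 29.948547184467316 [0.44492781 0.16977586 0.04485361] 5.3833
```

View pics/w_red2.png

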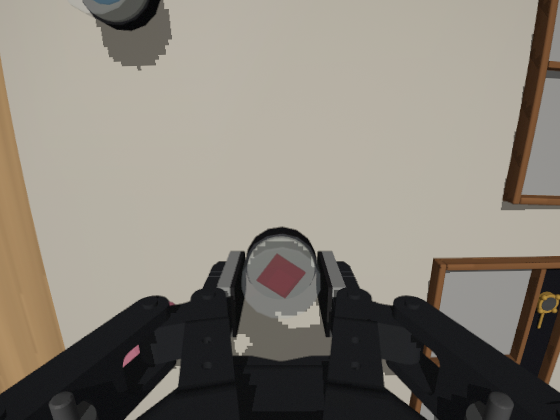

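The red pot sits upright between the pads at (282,270). Placing it.

```bash
sed -i 's/z0=robot.current_tool_pos()\[2\]; p=/z0=.026; p=/' h.py
python3 - <<'E'
from h import *
place('red',[180,0,89.65])
robot.line_to([bay('red')[0]-.03,bay('red')[1],.15],None,.3)
print(look('red',bay('red'),'w_red3'),bay('red'))
E
```

```text
held gap 0.4084021556132932 29.981680512428284
hit True z 0.029789970108112015 z0 0.026
t 8.5333
(np.float64(0.0022252518268702885), 0.75, array([0.57058037, 0.12297005]), array([320., 205.,  45.,  53.])) [0.56841404 0.12347876]
```

View pics/w_red3.png

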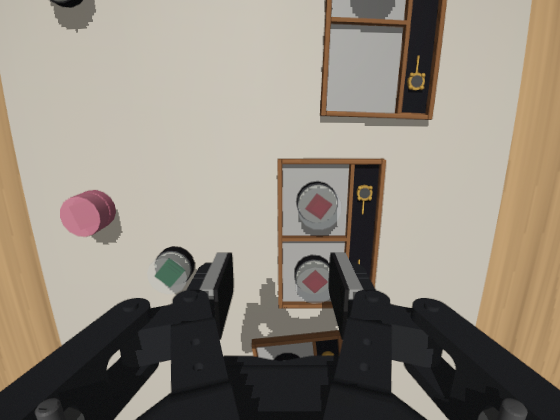

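The red pot stands in the red tray's empty bay at (318,205), and the released pot is centred to about 2 mm. Green is next.

```bash
cat >> h.py <<'E'
def job(n):
    o,l=over(n,'w_'+n)
    p=(np.array(POT[n])+l[2])/2 if l and l[0]<.008 else np.array(POT[n])
    pick(n,p,o); place(n,o)
    b=bay(n); robot.line_to([b[0]-.03,b[1],.15],None,.3)
    print('placed',look(n,b,'w_'+n+'3'),b)
E
python3 -c "
from h import *
job('green')"
```

```text
green yaw 96.7 look (np.float64(0.0030631794659243066), 0.91, array([0.4391332, 0.0631983]), array([284., 209.,  45.,  51.])) t 9.9417
gap 0.40921995832831887 F 29.767926335334778
held gap 0.4071162804198103 29.938908219337463
hit True z 0.02981176803286801 z0 0.026
t 14.9667
placed (np.float64(0.001671690200722813), 0.57, array([ 0.55386596, -0.12800081]), array([318., 210.,  46.,  47.])) [ 0.55247226 -0.12707769]
```

View pics/w_green3.png

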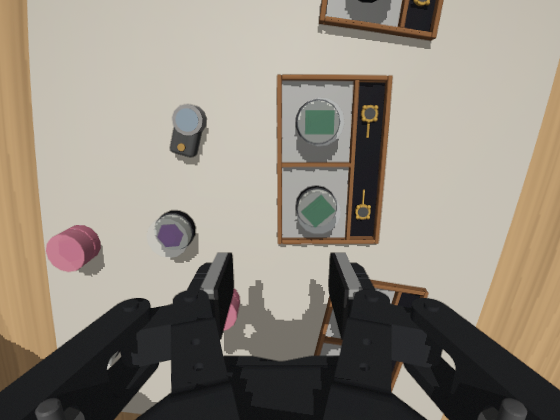

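The green pot is in its bay at (318,210), and the loupe at (187,130) is untouched. The purple pot, with its six-sided stone, is visible at (173,233). Purple and then blue are next.

```bash
python3 -c "
from h import *
job('purple'); job('blue')
a=robot.current_tool_pos(); robot.line_to([a[0]-.1,a[1],.3],None,.3)
im=vision.grab_frame('top'); save(cv2.resize(im[80:330,70:480],None,fx=1.95,fy=1.95),'end')
for l in ('pot_amber','loupe'):
  for d in recognise(l,'top')[:2]: print(l,d)
"
```

```text
purple yaw 86.6 look (np.float64(0.003184970453845714), 0.55, array([ 0.42948209, -0.1632    ]), array([280., 208.,  46.,  47.])) t 16.3167
gap 0.4078090231033196 F 29.830882251262665
held gap 0.407725738146528 29.938126802444458
hit True z 0.02979665219499562 z0 0.026
t 21.2333
placed (np.float64(0.0027531175182067898), 0.65, array([ 0.61539859, -0.23262888]), array([320., 202.,  47.,  47.])) [ 0.61269861 -0.23209062]
blue yaw 88.32 look (np.float64(0.00649461767281263), 0.56, array([0.3686571 , 0.30256822]), array([275., 203.,  50.,  53.])) t 24.1333
gap 0.40835716485189316 F 29.856102168560028
held gap 0.40933959010971455 29.95913028717041
hit True z 0.029873996625437476 z0 0.026
t 29.25
placed (np.float64(0.0019849331716930005), 0.78, array([0.60492346, 0.23178031]), array([317., 202.,  44.,  44.])) [0.60497948 0.22979617]
pot_amber {'rect': [446.1, 255.9, 26.9, 15.7], 'p': 0.78}
pot_amber {'rect': [377.8, 135.8, 20.5, 27.0], 'p': 0.3}
loupe {'rect': [317.9, 234.2, 18.8, 15.1], 'p': 0.66}
```

View pics/end.png

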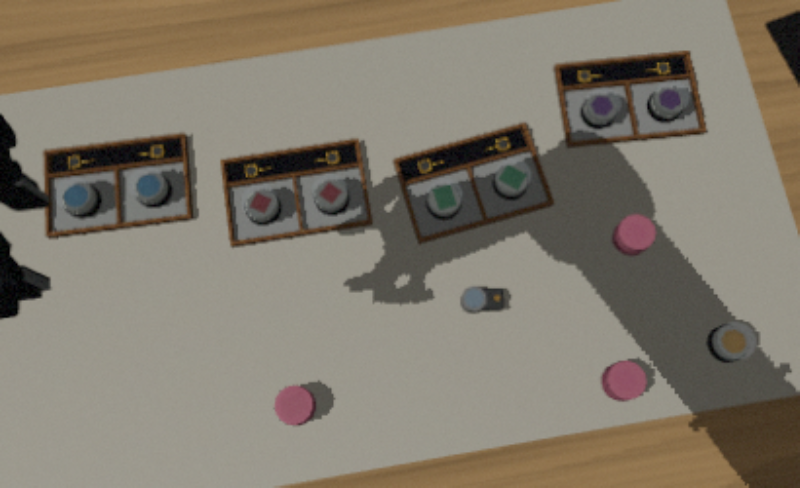

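View pics/w_blue3.png

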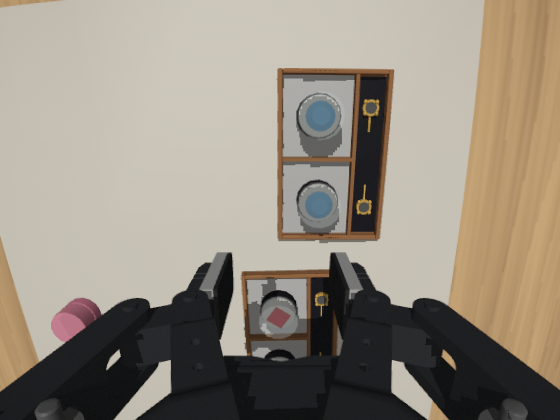

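All four pots stand centred in their matching bays: blue (152,188), red (263,206), green (512,179) and purple (602,109) in the crop. The amber pot (733,341) and loupe (483,299) haven't moved.

```bash
python3 -c "
from h import *
print(workorder.close_job(),robot.current_time_s())"
```

```text
the job is handed in; nothing more can be done
the job is handed in; nothing more can be done
```

The job is handed in: the final pictures show the green, purple, blue and red pots upright in their matching bays and the amber pot and loupe where they began; the last pot was down at about 29 s of the 86 s allowed, and no verdict was returned.

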